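Draw out a spring-loaded captive thumbscrew and open the shield cover

TASK

The sliding grey cover of the board box is locked by the round captive thumbscrew on it. Gently pull the thumbscrew up against its spring and turn it anticlockwise to find where its thread catches in the collar, drive it on anticlockwise until it is fully out and stays up by itself, then slide the cover fully open, towards its thumbscrew end. Do not force thread or cover, and leave the loose things around it where they are.

Things in the scene. Friction and masses are not known exactly. Their poses are not given: they have to be found in the camera images.
- board_box: open aluminium box fixed to the bench, 130 (x) x 210 (y) x 50 mm high, a green circuit board inside; origin at the centre of its underside, z up. The cover on it slides along the box's +y
- screw: captive thumbscrew: vertical shaft with a plain steel knurled round knob on top, in the collar at box x 0, y +65 mm while the cover is shut. Origin on the axis at the collar's foot while the screw is down (53 mm above the bench); the knob spans 30.5 to 56.5 mm above it. The origin rises and turns with the screw; z up along the axis
- knob (a point): centre of the thumbscrew's knob: 30 mm diameter, 26 mm high (13 mm above and below this point); 96.5 mm above the bench while the screw is down. Round, may be gripped at any yaw
- collar: plain steel collar round the screw's shaft, 40 mm diameter, 30 mm high with a 47 mm foot ring, on the cover; origin on the axis at its foot, on the cover's top (53 mm above the bench). Inside, unseen: a rigid ledge, the thread above it, and an end stop. Above 20 N between the screw and these is forcing the thread
- collar_top (a point): centre of the collar's top, 83 mm above the bench. The knob sits 0.5 mm above it while the screw is down. Inside the collar the thread has its mouth, a gap in the ledge; on the thread, or on its level landing at the end, the screw stays up when let go; let go in the mouth or below the ledge it springs down
- screw_lift (a joint): screw's height above rest, m. Spring and weight pull down 4 N at 0, plus 0.25 N per mm. Below the ledge it turns freely; pulled up it stops firmly at 0.005 on the ledge, but in the thread mouth it goes on to 0.011 to 0.0135. Turned anticlockwise from there the thread lifts it from 0.011 to 0.016 over 1.5 rad, then a level landing (0.6 mm lower when let go), then the end stop. Play 2.5 mm
- screw_turn (a joint): turn of the screw, rad, growing anticlockwise from above; starts between -0.1 and 0.1; turns lightly and stays where left. The middle of the thread mouth lies unseen between 0.63 and 2.13, other each time; the screw passes up through it within about 0.1 rad either side. From that middle the thread begins 0.18 rad on, its landing 1.68 rad on, the end stop 2.17 rad on
- cover: grey painted sheet cover, 138 x 210 x 3 mm, with turned-down sides; top 53 mm above the bench. Carries the black grip bar at its y -55 mm, collar and thumbscrew at y +65 mm, which travel with it. Origin on the underside of the sheet at its centre, 50 mm above the bench; axes as the box's
- grip_bar (a point): middle of the top of the black upright grip bar on the cover: 60 mm along the box's x, 10 mm thick along y, 28 mm high above the cover's top (its top is 81 mm above the bench)
- cover_slide (a joint): travel of the cover along the box's +y, m: 0 shut, 0.08 fully open (stop). Slides with a few newtons. The screw's foot locks it until screw_lift is above 0.014; above 20 N on the foot is forcing the cover
- marker: loose marker pen, 17 x 90 x 15 mm, lying on the bench: leave it
- side_cutters: loose side cutters with red handles, 40 x 114 x 9 mm: leave them
- screwdriver: loose small blue screwdriver, 13 x 119 x 11 mm: leave it
- solder_wick: loose yellow round can, 41 mm diameter, 9 mm high: leave it
- tip_tinner: loose small round tin, 39 mm diameter, 17 mm high: leave it

How it is judged (in metres and radians):
On the way, in this order (a step that is already met when the one before it is completed fails the run):
1. the screw is pulled up through the thread mouth (value of joint screw_lift above 0.009 m), for 0.1 s.
2. the screw is driven out to the top of its thread (value of joint screw_lift above 0.0142 m and value of joint screw_turn above 2 rad), for 0.2 s.
3. the cover is slid open with the screw out (value of joint cover_slide above 0.074 m and value of joint screw_lift above 0.0142 m), for 0.2 s.
At the end, for the whole second after the job is handed in: the thumbscrew stands drawn out by itself at the top of its thread (lift over 14.2 mm, turn over 2.0 rad), the cover is open to within 6 mm of its 80 mm stop and at rest, and nothing is held (all of step 3 and value of joint screw_turn above 2 rad and velocity of joint each of cover_slide, screw_lift below 0.005 m/s); the robot touches nothing.
It fails at once if the thread or the locked cover is forced: more than 20 N between the screw and the collar, thread or box (contact force between screw and board_box above 20 N).
It fails at once if a loose thing is moved by more than 30 mm (distance of any of marker, side_cutters, screwdriver, solder_wick, tip_tinner from where it was at the start of the episode above 0.03 m).
It also fails if it takes over 72 s, if anything falls off the work surface, if the arm or the gripper's body presses on something with over 40 N, if the wrist force passes 120 N, or if a joint passes its speed limit or range.

ROBOT

A 7-joint arm with a two-finger parallel gripper is mounted at the origin on a cart in front of the work surface, level with it; the furniture and walls round the work are solid. World frame = base frame: x ahead of the robot, y to its left, z up, the work surface at z = 0. Lengths are in mm, angles in rad, forces in N, time in s.
With the tool pointing down it reaches from about 425 to 950 mm from the base axis. Payload 16.7 kg.
Tool frame: the origin (TCP) lies between the finger pads; the fingertips stand 14 mm ahead of it and the grasp point (between the pads) lies 5 mm behind it; z points along the fingers, y is the line along which they close (so a half turn about z gives the same grasp; the last joint's range is limited). The gripper opens to 94 mm and grips with 3 to 60 N. Pads are 16 mm wide; open, the fingers measure 119 mm over their backs; the gripper's body (75 mm by 177 mm) begins 78 mm behind the grasp point.
Start: joints at [1.01, 0.426, 0.074, 1.606, -0.034, 1.111, -0.067], TCP at [269.522, -618.816, 219.467] pointing down, gripper open.
Joint ranges: [-2.85, 2.85], [-0.5, 2.14], [-1.23, 1.37], [0.21, 2.46], [-1.02, 4.16], [0.16, 2.05], [-2.73, 2.73]. Speed limits (rad/s): [1.89, 1.89, 2.39, 2.39, 3.01, 3.01, 3.01].

INTERFACE

Orientations are given as a unit quaternion [w, x, y, z].
In Python, from cell import * gives the robot as it stands.
- The arm moves only by the shell command python3 -m pendant 'ROWS' [FORCE]. ROWS is JSON, a list of rows, each an object of numbers: "fingers": the finger opening in m, from 0 to 0.094; "tx", "ty", "tz": the shift along the world's x, y, z in m; "ax", "ay", "az": the turn, a rotation vector about the world's x, y, z in degrees. In form: [{"fingers": .., "tx": .., "ty": .., "tz": .., "ax": .., "ay": .., "az": ..}, ...]. A call has 1 to 10 rows; each row is the pose to reach, as a shift and turn from the pose commanded when the call began; what a row does not reach only later rows make up. A row lasts 1/8 s, in which the tool goes at most 62.5 mm and 10.7 degrees, less where a joint would pass 70% of its speed; a pose out of reach is approached as far as the arm can. A call with a gripper value outside its range is refused whole. The fingers move at their own pace and stop on an object; FORCE is the grip in N (left out, the last holds). Time passes only in rows, so rows that repeat a pose let the fingers close. It gives the time, the measured TCP pose, the force, the opening and the grip force at its end, in the units of the state.
- observe(): the state, without advancing time (a new reading comes with each control period).
- grab_frame(name): name is "scene" or "top" or "wrist"; returns (picture, depth): 400x640x3 uint8, red, green, blue; 400x640 float32, mm along the optical axis (not along the pixel's ray), 0 where there is no reading.
- camera_params(name): a dict with "fov_y" (degrees; the focal length in pixels is half the picture's height over the tangent of half this angle, whatever the lens; pixels are square), "cx", "cy" (the principal point, pixels), "distortion" ([k1, k2, p1, p2, k3] as OpenCV has them; the pictures are not rectified), "R" (3x3) and "t" (3): a world point X has camera coordinates R X + t. Camera axes: x right, y down, z forward; pixel columns grow to the right and rows downward; lengths in mm; the calibration is good to about 2 mm. A picture is of the moment at which its call begins: read the wrist's pose just before it. camera_params takes no time and is no camera call; for the wrist camera it gives the pose at the moment of the call.
- close_job(): hands the job in; it is judged then, once.
The state is a dict: "t": time; "joints": joint angles; "joint_vel": joint speeds; "tau": joint torques, N m; "tool_pos": TCP position; "ee_rot": TCP orientation; "contact_force": force on the tool from outside, world axes, zero at the start; "moment": the same for the moment, N m; "opening": finger opening in mm; "grasp_force": force on a finger pad.
Only numpy, scipy, OpenCV 4.12 (cv2) and the standard library are available. Lean on these libraries where they do the work, as an engineer would, in place of code of your own. Each camera call takes 0.05 s, during which the arm holds its last target. There are 200 camera calls.

## Working session

There is one attempt and no reset: what is moved stays moved. The work goes in short steps, Python scripts to look and compute and a shell command to move; the robot and the scene stay as the last step left them, time stands still between calls to the robot, and variables do not carry over. Pictures are saved under pics/ and viewed, at most 10 in all, crops included, and the job is handed in when it is done.

```bash
mkdir -p pics; python3 - <<'E'
from cell import *
import cv2
s=observe(); print({k:s[k] for k in ('t','tool_pos','ee_rot','contact_force','opening')})
for n in ('top','scene'):
    p,d=grab_frame(n); cv2.imwrite(f'pics/{n}0.png',p[...,::-1]); c=camera_params(n); print(n,c)
    import numpy as np; np.save(f'{n}0.npy',d)
E
```

```text
{'t': 0.0, 'tool_pos': array([ 269.33767403, -618.45665638,  218.76976488]), 'ee_rot': array([-6.34525430e-04,  9.78991451e-01,  2.03900239e-01, -1.70545875e-04]), 'contact_force': array([-0.07547145, -0.60864694,  0.24029859]), 'opening': 94.23655225909759}
top {'fov_y': 54.247702462999634, 'cx': 313.70999332937504, 'cy': 202.33860238346767, 'distortion': array([-0.04047953,  0.        ,  0.        ,  0.        ,  0.        ]), 'R': array([[-0.00600333, -0.99983596,  0.01708817],
       [-0.98305776,  0.00277024, -0.18327509],
       [ 0.18319769, -0.01789892, -0.98291314]]), 't': array([128.01594642, 550.0697697 , 968.09686142])}
scene {'fov_y': 47.687805675372445, 'cx': 324.5056064846999, 'cy': 197.59204965138633, 'distortion': array([0.03556057, 0.        , 0.        , 0.        , 0.        ]), 'R': array([[-0.56367759, -0.82598978,  0.00290732],
       [-0.44832354,  0.30298801, -0.84095438],
       [ 0.69373884, -0.47533056, -0.54109821]]), 't': array([ 414.04246816,  275.98113734, 1142.75276556])}
```

View pics/top0.png

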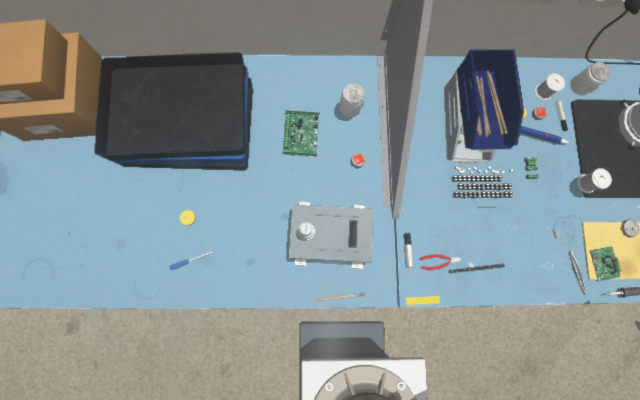

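View pics/scene0.png

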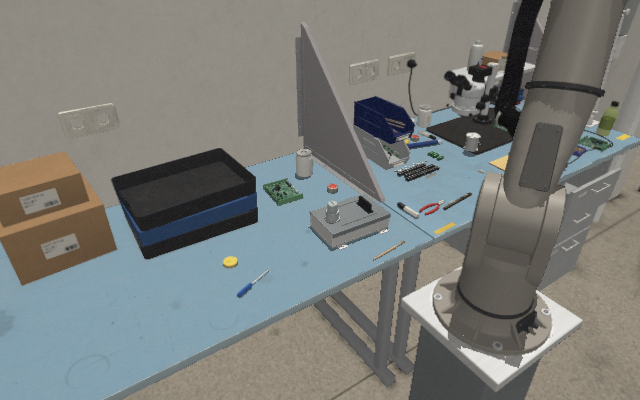

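```bash
cat > h.py <<'E'
import numpy as np, cv2
from cell import *
def K(c):
    f=200/np.tan(np.radians(c['fov_y']/2)); return np.array([[f,0,c['cx']],[0,f,c['cy']],[0,0,1]])
def ray(c,uv):
    n=cv2.undistortPoints(np.array(uv,float).reshape(-1,1,2),K(c),c['distortion']).reshape(-1,2)
    return np.c_[n,np.ones(len(n))]
def onz(c,uv,z):
    d=ray(c,uv)@c['R']; o=-c['R'].T@c['t']; z=np.broadcast_to(z,len(d))
    return o+d*((z-o[2])/d[:,2])[:,None]
def cloud(c,d):
    v,u=np.mgrid[:400,:640]; r=ray(c,np.c_[u.ravel(),v.ravel()])*d.reshape(-1,1)
    return ((r-c['t'])@c['R']).reshape(400,640,3)
E
python3 - <<'E'
from h import *
c=camera_params('top'); d=np.load('top0.npy'); P=cloud(c,d)
for u,v in [(307,231),(353,234),(353,222),(353,246),(291,205),(372,207),(371,265),(289,261),(397,215),(395,200),(400,170),(410,100),(388,205),(425,20),(359,160),(187,218),(408,250),(190,260)]: print((u,v),P[v,u].round(0))
kn=(P[...,2]>100)&(P[...,2]<118)&(np.abs(P[...,0]-P[231,307,0])<40)&(np.abs(P[...,1]-P[231,307,1])<40)
print(kn.sum(),np.median(P[kn],0),P[kn].min(0),P[kn].max(0))
p=cv2.imread('pics/top0.png'); cv2.imwrite('pics/c0.png',cv2.resize(p[195:275,280:385],None,fx=7,fy=7,interpolation=2))
E
```

```text
(307, 231) [469. 143. 110.]
(353, 234) [464.  29.  84.]
(353, 222) [494.  28.  81.]
(353, 246) [436.  26.  57.]
(291, 205) [553. 187.  -2.]
(372, 207) [546. -35.   2.]
(371, 265) [389. -27.   2.]
(289, 261) [401. 191.   1.]
(397, 215) [521. -98.  20.]
(395, 200) [556. -87.  53.]
(400, 170) [619. -88. 118.]
(410, 100) [747. -88. 243.]
(388, 205) [551. -78.   6.]
(425, 20) [863. -94. 362.]
(359, 160) [674.  -0.  20.]
(187, 218) [516. 466.   9.]
(408, 250) [ 428. -125.   15.]
(190, 260) [404. 453.   6.]
123 [473.98273738 148.1183345  110.28664626] [459.5930907  133.58496682 105.54214934] [488.55081275 160.30689764 114.88132024]
```

View pics/c0.png

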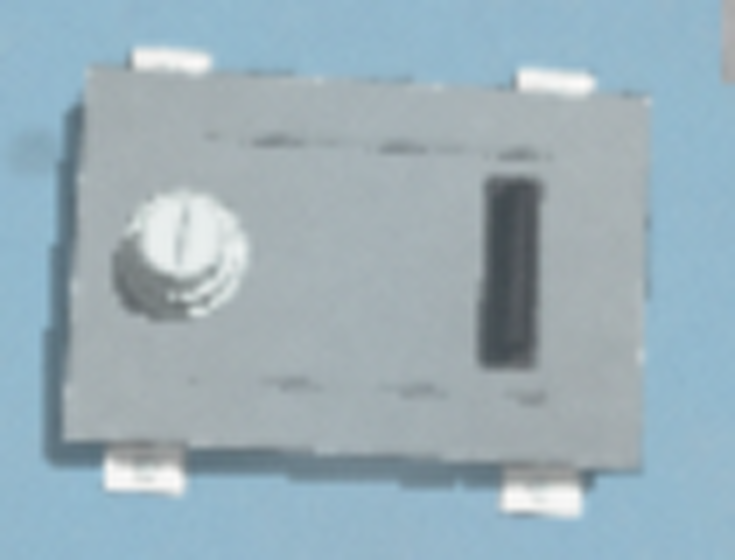

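```bash
python3 -m pendant '[{"tx":0.03,"ty":0.05,"tz":0.02},{"tx":0.06,"ty":0.10,"tz":0.04},{"tx":0.09,"ty":0.15,"tz":0.04},{"tx":0.12,"ty":0.20,"tz":0.04},{"tx":0.15,"ty":0.25,"tz":0.04},{"tx":0.18,"ty":0.30,"tz":0.04},{"tx":0.20,"ty":0.36,"tz":0.04},{"tx":0.20,"ty":0.36,"tz":0.04}]'; python3 - <<'E'
from h import *
s=observe(); print(s['joints'].round(2),s['tool_pos'].round(1),s['ee_rot'].round(3))
c=camera_params('top')
q=onz(c,np.array([(88,68),(648,98),(640,470),(65,440)])/7+[279.6,194.6],53); print(q.round(1),q.mean(0))
a=(q[0]+q[3]-q[1]-q[2]); print('yaw deg of y axis',np.degrees(np.arctan2(-a[0],a[1])))
print(onz(c,np.array([(182,230),(510,185)])/7+[279.6,194.6],[109.5,81]))
E
```

```text
[ 1.01  0.43  0.07  1.61 -0.03  1.11 -0.07] [ 269.4 -618.5  218.9] [-0.001  0.979  0.204 -0.   ]
[[545.  181.5  53. ]
 [533.  -26.3  53. ]
 [396.3 -18.9  53. ]
 [408.3 189.3  53. ]] [470.6369358   81.42758461  53.        ]
yaw deg of y axis -3.2905260234599703
[[477.66989633 146.68379102 109.5       ]
 [496.83644479  29.21934517  81.        ]]validation failed for argument at $[0]...
```

```bash
python3 -m pendant '[{"fingers":0.094,"tx":0.03,"ty":0.05,"tz":0.02,"ax":0,"ay":0,"az":0},{"fingers":0.094,"tx":0.06,"ty":0.10,"tz":0.04,"ax":0,"ay":0,"az":0},{"fingers":0.094,"tx":0.09,"ty":0.15,"tz":0.04,"ax":0,"ay":0,"az":0},{"fingers":0.094,"tx":0.12,"ty":0.20,"tz":0.04,"ax":0,"ay":0,"az":0},{"fingers":0.094,"tx":0.15,"ty":0.25,"tz":0.04,"ax":0,"ay":0,"az":0},{"fingers":0.094,"tx":0.18,"ty":0.30,"tz":0.04,"ax":0,"ay":0,"az":0},{"fingers":0.094,"tx":0.20,"ty":0.36,"tz":0.04,"ax":0,"ay":0,"az":0},{"fingers":0.094,"tx":0.20,"ty":0.36,"tz":0.04,"ax":0,"ay":0,"az":0}]'; python3 - <<'E'
from h import *
s=observe(); print(s['joints'].round(2),s['tool_pos'].round(1),s['ee_rot'].round(3))
E
```

```text
t: 1.1
tool_pos: [471.1, -254.1, 259.4]
ee_rot: [-0.001, 0.978, 0.207, 0.0]
contact_force: [0.1, -0.7, -1.0]
opening: 94.4
grasp_force: 0.0
[ 0.5   0.17 -0.14  1.86  0.03  1.11 -0.8 ] [ 471.1 -254.1  259.4] [-0.001  0.978  0.207  0.   ]
```

```bash
python3 -m pendant '[{"fingers":0.094,"tx":0,"ty":0.06,"tz":0,"ax":0,"ay":0,"az":0},{"fingers":0.094,"tx":0,"ty":0.12,"tz":0,"ax":0,"ay":0,"az":0},{"fingers":0.094,"tx":0,"ty":0.18,"tz":0,"ax":0,"ay":0,"az":0},{"fingers":0.094,"tx":0,"ty":0.24,"tz":0,"ax":0,"ay":0,"az":0},{"fingers":0.094,"tx":0,"ty":0.3,"tz":0,"ax":0,"ay":0,"az":0},{"fingers":0.094,"tx":0,"ty":0.36,"tz":0,"ax":0,"ay":0,"az":0},{"fingers":0.094,"tx":0.005,"ty":0.4,"tz":0,"ax":0,"ay":0,"az":0},{"fingers":0.094,"tx":0.005,"ty":0.4,"tz":0,"ax":0,"ay":0,"az":0},{"fingers":0.094,"tx":0.005,"ty":0.4,"tz":0,"ax":0,"ay":0,"az":0}]'; python3 - <<'E'
from h import *
s=observe(); print(s['joints'].round(2),s['tool_pos'].round(1),s['ee_rot'].round(3))
c=camera_params('wrist');p,d=grab_frame('wrist'); cv2.imwrite('pics/w1.png',p[...,::-1])
P=cloud(c,d); np.save('P1.npy',P)
k=(P[...,2]>104)&(P[...,2]<116)&(abs(P[...,0]-475)<40)&(abs(P[...,1]-147)<40)
print(k.sum(),np.median(P[k],0),P[k].min(0),P[k].max(0))
v,u=np.nonzero(k); (x,y),r=cv2.minEnclosingCircle(np.c_[u,v].astype(np.float32)); print(x,y,r,onz(c,[(x,y)],109.5), -c['R'].T@c['t'])
E
```

```text
t: 2.22
tool_pos: [474.6, 139.9, 259.1]
ee_rot: [0.0, 0.979, 0.203, -0.0]
contact_force: [-0.3, -0.4, -1.1]
opening: 94.1
grasp_force: 0.0
[ 0.03  0.12 -0.48  1.93  0.06  1.11 -1.64] [474.6 139.9 259.1] [ 0.     0.979  0.203 -0.   ]
800 [476.7215283  147.04264775 109.40138965] [460.82584116 131.88354251 104.05350304] [491.49910231 162.0730904  111.77441341]
314.9024658203125 188.05418395996094 16.384782791137695 [[476.78027779 147.05210149 109.5       ]] [545.95984193 171.75610275 424.38654555]
```

View pics/w1.png

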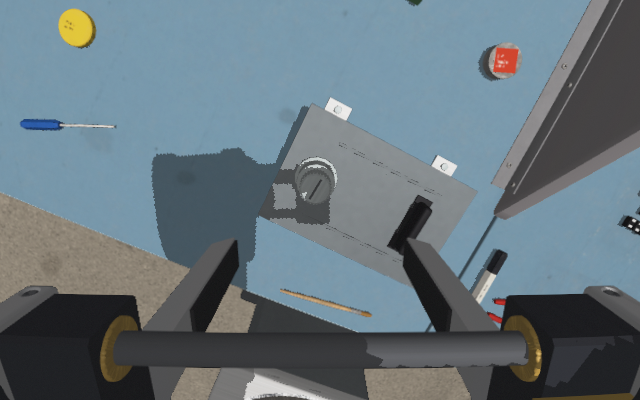

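```bash
python3 -m pendant '[{"fingers":0.07,"tx":0.002,"ty":0.007,"tz":-0.03,"ax":0,"ay":0,"az":-10},{"fingers":0.07,"tx":0.002,"ty":0.007,"tz":-0.06,"ax":0,"ay":0,"az":-20},{"fingers":0.07,"tx":0.002,"ty":0.007,"tz":-0.09,"ax":0,"ay":0,"az":-30},{"fingers":0.07,"tx":0.002,"ty":0.007,"tz":-0.11,"ax":0,"ay":0,"az":-40},{"fingers":0.07,"tx":0.002,"ty":0.007,"tz":-0.11,"ax":0,"ay":0,"az":-45},{"fingers":0.07,"tx":0.002,"ty":0.007,"tz":-0.11,"ax":0,"ay":0,"az":-45}]'; python3 - <<'E'
from h import *
s=observe(); print(s['joints'].round(2),s['tool_pos'].round(1),s['ee_rot'].round(3))
c=camera_params('wrist');p,d=grab_frame('wrist'); cv2.imwrite('pics/w2.png',p[...,::-1])
P=cloud(c,d)
k=(P[...,2]>106)&(P[...,2]<116)&(abs(P[...,0]-475)<20)&(abs(P[...,1]-147)<20)
v,u=np.nonzero(k); (x,y),r=cv2.minEnclosingCircle(np.c_[u,v].astype(np.float32)); print(k.sum(),x,y,r,onz(c,[(x,y)],109.5),P[k].min(0),P[k].max(0))
E
```

```text
t: 3.02
tool_pos: [476.7, 146.9, 149.4]
ee_rot: [0.0, 0.982, -0.187, -0.0]
contact_force: [-0.5, -0.6, 1.6]
opening: 70.0
grasp_force: 0.0
[-0.09  0.25 -0.39  2.04  0.12  0.87 -2.49] [476.7 146.9 149.4] [ 0.     0.982 -0.187 -0.   ]
1647 320.0416564941406 233.5 24.088523864746094 [[477.19103972 146.32408079 109.5       ]] [460.14734345 131.31176235 106.00214777] [491.40199168 162.19783087 111.38547341]
```

View pics/w2.png

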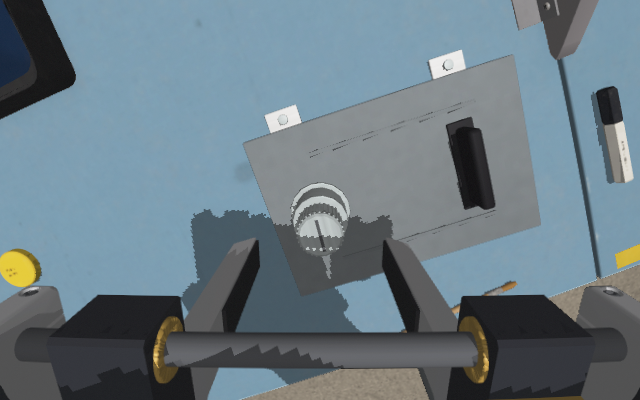

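```bash
python3 -m pendant '[{"fingers":0.07,"tx":0,"ty":0,"tz":-0.03,"ax":0,"ay":0,"az":0},{"fingers":0.07,"tx":0,"ty":0,"tz":-0.045,"ax":0,"ay":0,"az":0},{"fingers":0.07,"tx":0,"ty":0,"tz":-0.049,"ax":0,"ay":0,"az":0},{"fingers":0.05,"tx":0,"ty":0,"tz":-0.049,"ax":0,"ay":0,"az":0},{"fingers":0.02,"tx":0,"ty":0,"tz":-0.049,"ax":0,"ay":0,"az":0},{"fingers":0.02,"tx":0,"ty":0,"tz":-0.049,"ax":0,"ay":0,"az":0},{"fingers":0.02,"tx":0,"ty":0,"tz":-0.049,"ax":0,"ay":0,"az":0},{"fingers":0.02,"tx":0,"ty":0,"tz":-0.049,"ax":0,"ay":0,"az":0}]' 12
```

```text
t: 4.08
tool_pos: [476.5, 148.1, 100.6]
ee_rot: [0.0, 0.983, -0.186, 0.0]
contact_force: [-1.4, -1.5, 3.7]
opening: 29.5
grasp_force: 12.0
```

```bash
python3 -m pendant '[{"fingers":0.02,"tx":0,"ty":0,"tz":0.002,"ax":0,"ay":0,"az":10},{"fingers":0.02,"tx":0,"ty":0,"tz":0.002,"ax":0,"ay":0,"az":20},{"fingers":0.02,"tx":0,"ty":0,"tz":0.002,"ax":0,"ay":0,"az":30},{"fingers":0.02,"tx":0,"ty":0,"tz":0.002,"ax":0,"ay":0,"az":33},{"fingers":0.02,"tx":0,"ty":0,"tz":0.002,"ax":0,"ay":0,"az":33}]'
```

```text
t: 4.7
tool_pos: [476.4, 147.5, 102.2]
ee_rot: [0.0, 0.995, 0.1, -0.0]
contact_force: [1.0, -4.4, -4.2]
opening: 29.8
grasp_force: 12.0
```

```bash
python3 -m pendant '[{"fingers":0.02,"tx":0,"ty":0,"tz":0.002,"ax":0,"ay":0,"az":0},{"fingers":0.02,"tx":0,"ty":0,"tz":0.004,"ax":0,"ay":0,"az":0},{"fingers":0.02,"tx":0,"ty":0,"tz":0.004,"ax":0,"ay":0,"az":0}]'
```

```text
t: 5.08
tool_pos: [476.3, 147.8, 106.4]
ee_rot: [0.0, 0.995, 0.1, -0.0]
contact_force: [2.5, -5.3, -9.8]
opening: 29.2
grasp_force: 12.0
```

```bash
python3 -m pendant '[{"fingers":0.02,"tx":0,"ty":-0.001,"tz":-0.003,"ax":0,"ay":0,"az":0},{"fingers":0.02,"tx":0,"ty":-0.001,"tz":-0.003,"ax":0,"ay":0,"az":8},{"fingers":0.02,"tx":0,"ty":-0.001,"tz":-0.003,"ax":0,"ay":0,"az":8},{"fingers":0.02,"tx":0,"ty":-0.001,"tz":0,"ax":0,"ay":0,"az":8},{"fingers":0.02,"tx":0,"ty":-0.001,"tz":0,"ax":0,"ay":0,"az":8},{"fingers":0.02,"tx":0,"ty":-0.001,"tz":0,"ax":0,"ay":0,"az":8}]'
```

```text
t: 5.82
tool_pos: [476.4, 147.5, 106.5]
ee_rot: [-0.0, 0.986, 0.169, 0.0]
contact_force: [-0.9, 3.7, -8.9]
opening: 29.4
grasp_force: 12.0
```

```bash
python3 -m pendant '[{"fingers":0.02,"tx":0,"ty":0.0004,"tz":-0.003,"ax":0,"ay":0,"az":0},{"fingers":0.02,"tx":0,"ty":0.0004,"tz":-0.003,"ax":0,"ay":0,"az":8},{"fingers":0.02,"tx":0,"ty":0.0004,"tz":-0.003,"ax":0,"ay":0,"az":8},{"fingers":0.02,"tx":0,"ty":0.0004,"tz":0,"ax":0,"ay":0,"az":8},{"fingers":0.02,"tx":0,"ty":0.0004,"tz":0,"ax":0,"ay":0,"az":8},{"fingers":0.02,"tx":0,"ty":0.0004,"tz":0,"ax":0,"ay":0,"az":8}]'
```

```text
t: 6.58
tool_pos: [476.5, 147.5, 106.4]
ee_rot: [0.0, 0.971, 0.237, -0.0]
contact_force: [-0.7, -0.3, -9.3]
opening: 29.6
grasp_force: 12.0
```

```bash
python3 -m pendant '[{"fingers":0.02,"tx":0,"ty":0,"tz":-0.003,"ax":0,"ay":0,"az":0},{"fingers":0.02,"tx":0,"ty":0,"tz":-0.003,"ax":0,"ay":0,"az":0},{"fingers":0.02,"tx":0,"ty":0,"tz":-0.003,"ax":0,"ay":0,"az":0}]'
```

```text
t: 6.95
tool_pos: [476.5, 147.5, 103.4]
ee_rot: [0.0, 0.971, 0.238, -0.0]
contact_force: [-0.9, -1.1, -5.8]
opening: 29.5
grasp_force: 12.0
```

```bash
python3 -m pendant '[{"fingers":0.02,"tx":0,"ty":0,"tz":0,"ax":0,"ay":0,"az":8},{"fingers":0.02,"tx":0,"ty":0,"tz":0,"ax":0,"ay":0,"az":8},{"fingers":0.02,"tx":0,"ty":0,"tz":0.0035,"ax":0,"ay":0,"az":8},{"fingers":0.02,"tx":0,"ty":0,"tz":0.0035,"ax":0,"ay":0,"az":8},{"fingers":0.02,"tx":0,"ty":0,"tz":0.0035,"ax":0,"ay":0,"az":8}]'
```

```text
t: 7.58
tool_pos: [476.5, 147.4, 106.9]
ee_rot: [0.0, 0.952, 0.305, -0.0]
contact_force: [0.9, -3.3, -8.7]
opening: 29.3
grasp_force: 12.0
```

```bash
python3 -m pendant '[{"fingers":0.02,"tx":0,"ty":0,"tz":-0.0035,"ax":0,"ay":0,"az":0},{"fingers":0.02,"tx":0,"ty":0,"tz":-0.0035,"ax":0,"ay":0,"az":0}]'
```

```text
t: 7.82
tool_pos: [476.5, 147.4, 103.3]
ee_rot: [0.0, 0.952, 0.305, -0.0]
contact_force: [1.3, -5.3, -5.9]
opening: 29.5
grasp_force: 12.0
```

```bash
python3 -m pendant '[{"fingers":0.02,"tx":0,"ty":-0.0005,"tz":0,"ax":0,"ay":0,"az":0},{"fingers":0.02,"tx":0,"ty":-0.0005,"tz":0.0025,"ax":0,"ay":0,"az":0},{"fingers":0.02,"tx":0,"ty":-0.0005,"tz":0.004,"ax":0,"ay":0,"az":0},{"fingers":0.02,"tx":0,"ty":-0.0005,"tz":0.004,"ax":0,"ay":0,"az":0}]' 18
```

```text
t: 8.32
tool_pos: [476.5, 147.3, 107.3]
ee_rot: [-0.0, 0.952, 0.305, 0.0]
contact_force: [2.6, -0.0, -15.3]
opening: 29.3
grasp_force: 18.0
```

```bash
python3 -m pendant '[{"fingers":0.02,"tx":0,"ty":0,"tz":-0.004,"ax":0,"ay":0,"az":0},{"fingers":0.02,"tx":0,"ty":0,"tz":-0.004,"ax":0,"ay":0,"az":8},{"fingers":0.02,"tx":0,"ty":0,"tz":-0.004,"ax":0,"ay":0,"az":8},{"fingers":0.02,"tx":0,"ty":0,"tz":-0.0005,"ax":0,"ay":0,"az":8},{"fingers":0.02,"tx":0,"ty":0,"tz":-0.0005,"ax":0,"ay":0,"az":8},{"fingers":0.02,"tx":0,"ty":0,"tz":-0.0005,"ax":0,"ay":0,"az":8}]'
```

```text
t: 9.07
tool_pos: [476.6, 147.2, 107.0]
ee_rot: [-0.0, 0.929, 0.37, 0.0]
contact_force: [2.4, 1.1, -10.2]
opening: 29.2
grasp_force: 18.0
```

```bash
python3 -m pendant '[{"fingers":0.02,"tx":0.0002,"ty":0,"tz":-0.0035,"ax":0,"ay":0,"az":0},{"fingers":0.02,"tx":0.0002,"ty":0,"tz":-0.0035,"ax":0,"ay":0,"az":8},{"fingers":0.02,"tx":0.0002,"ty":0,"tz":-0.0035,"ax":0,"ay":0,"az":8},{"fingers":0.02,"tx":0.0002,"ty":0,"tz":0.0002,"ax":0,"ay":0,"az":8},{"fingers":0.02,"tx":0.0002,"ty":0,"tz":0.0002,"ax":0,"ay":0,"az":8},{"fingers":0.02,"tx":0.0002,"ty":0,"tz":0.0002,"ax":0,"ay":0,"az":8}]'
```

```text
t: 9.82
tool_pos: [476.7, 147.1, 107.1]
ee_rot: [-0.0, 0.901, 0.434, -0.0]
contact_force: [4.2, 0.9, -11.0]
opening: 29.6
grasp_force: 18.0
```

```bash
python3 -m pendant '[{"fingers":0.02,"tx":0.0005,"ty":0,"tz":-0.0035,"ax":0,"ay":0,"az":0},{"fingers":0.02,"tx":0.0005,"ty":0,"tz":-0.0035,"ax":0,"ay":0,"az":8},{"fingers":0.02,"tx":0.0005,"ty":0,"tz":-0.0035,"ax":0,"ay":0,"az":8},{"fingers":0.02,"tx":0.0005,"ty":0,"tz":0,"ax":0,"ay":0,"az":8},{"fingers":0.02,"tx":0.0005,"ty":0,"tz":0,"ax":0,"ay":0,"az":8},{"fingers":0.02,"tx":0.0005,"ty":0,"tz":0,"ax":0,"ay":0,"az":8}]'
```

```text
t: 10.58
tool_pos: [477.0, 147.0, 107.0]
ee_rot: [-0.0, 0.868, 0.496, -0.0]
contact_force: [-1.8, -0.6, -11.3]
opening: 29.5
grasp_force: 18.0
```

```bash
python3 -m pendant '[{"fingers":0.02,"tx":0,"ty":0,"tz":-0.0035,"ax":0,"ay":0,"az":0},{"fingers":0.02,"tx":0,"ty":0,"tz":-0.0035,"ax":0,"ay":0,"az":8},{"fingers":0.02,"tx":0,"ty":0,"tz":-0.0035,"ax":0,"ay":0,"az":8},{"fingers":0.02,"tx":0,"ty":0,"tz":0,"ax":0,"ay":0,"az":8},{"fingers":0.02,"tx":0,"ty":0,"tz":0,"ax":0,"ay":0,"az":8},{"fingers":0.02,"tx":0,"ty":0,"tz":0,"ax":0,"ay":0,"az":8}]'
```

```text
t: 11.32
tool_pos: [477.2, 147.0, 107.2]
ee_rot: [0.0, 0.832, 0.555, -0.0]
contact_force: [-4.5, -1.1, -6.2]
opening: 29.6
grasp_force: 18.0
```

```bash
python3 -m pendant '[{"fingers":0.02,"tx":-0.0004,"ty":0,"tz":0.0015,"ax":0,"ay":0,"az":0},{"fingers":0.02,"tx":-0.0004,"ty":0,"tz":0.0025,"ax":0,"ay":0,"az":0},{"fingers":0.02,"tx":-0.0004,"ty":0,"tz":0.0025,"ax":0,"ay":0,"az":0}]'
```

```text
t: 11.7
tool_pos: [477.0, 147.0, 109.8]
ee_rot: [0.0, 0.831, 0.556, 0.0]
contact_force: [-1.6, -2.4, -6.6]
opening: 29.4
grasp_force: 18.0
```

```bash
python3 -m pendant '[{"fingers":0.02,"tx":-0.0002,"ty":-0.0002,"tz":0.0015,"ax":0,"ay":0,"az":0},{"fingers":0.02,"tx":-0.0002,"ty":-0.0002,"tz":0.003,"ax":0,"ay":0,"az":0},{"fingers":0.02,"tx":-0.0002,"ty":-0.0002,"tz":0.0038,"ax":0,"ay":0,"az":0},{"fingers":0.02,"tx":-0.0002,"ty":-0.0002,"tz":0.0038,"ax":0,"ay":0,"az":0}]'
```

```text
t: 12.2
tool_pos: [476.9, 147.0, 113.8]
ee_rot: [0.0, 0.831, 0.556, 0.0]
contact_force: [2.9, -1.6, -8.6]
opening: 29.3
grasp_force: 18.0
```

```bash
python3 -m pendant '[{"fingers":0.02,"tx":0,"ty":0,"tz":0,"ax":0,"ay":0,"az":5},{"fingers":0.02,"tx":0,"ty":0,"tz":0,"ax":0,"ay":0,"az":10},{"fingers":0.02,"tx":0,"ty":0,"tz":0.0003,"ax":0,"ay":0,"az":15},{"fingers":0.02,"tx":0,"ty":0,"tz":0.0006,"ax":0,"ay":0,"az":20},{"fingers":0.02,"tx":0,"ty":0,"tz":0.0006,"ax":0,"ay":0,"az":20}]'
```

```text
t: 12.82
tool_pos: [477.3, 146.9, 114.5]
ee_rot: [0.0, 0.722, 0.692, 0.001]
contact_force: [5.3, -1.6, -7.2]
opening: 29.7
grasp_force: 18.0
```

```bash
python3 -m pendant '[{"fingers":0.02,"tx":0.0003,"ty":-0.0001,"tz":0.0003,"ax":0,"ay":0,"az":5},{"fingers":0.02,"tx":0.0006,"ty":-0.0001,"tz":0.0006,"ax":0,"ay":0,"az":10},{"fingers":0.02,"tx":0.0006,"ty":-0.0001,"tz":0.0009,"ax":0,"ay":0,"az":15},{"fingers":0.02,"tx":0.0006,"ty":-0.0001,"tz":0.0012,"ax":0,"ay":0,"az":20},{"fingers":0.02,"tx":0.0006,"ty":-0.0001,"tz":0.0012,"ax":0,"ay":0,"az":20}]'
```

```text
t: 13.45
tool_pos: [477.7, 146.9, 115.6]
ee_rot: [0.0, 0.592, 0.806, 0.0]
contact_force: [4.8, -1.7, -7.7]
opening: 29.1
grasp_force: 18.0
```

```bash
python3 -m pendant '[{"fingers":0.02,"tx":0.0005,"ty":-0.0002,"tz":0.0003,"ax":0,"ay":0,"az":5},{"fingers":0.02,"tx":0.0008,"ty":-0.0002,"tz":0.0006,"ax":0,"ay":0,"az":10},{"fingers":0.02,"tx":0.001,"ty":-0.0002,"tz":0.0009,"ax":0,"ay":0,"az":15},{"fingers":0.02,"tx":0.001,"ty":-0.0002,"tz":0.0012,"ax":0,"ay":0,"az":20},{"fingers":0.02,"tx":0.001,"ty":-0.0002,"tz":0.0012,"ax":0,"ay":0,"az":20}]'
```

```text
t: 14.08
tool_pos: [478.2, 147.0, 116.6]
ee_rot: [-0.0, 0.443, 0.896, 0.0]
contact_force: [1.4, 2.1, -7.3]
opening: 29.3
grasp_force: 18.0
```

```bash
python3 -m pendant '[{"fingers":0.02,"tx":0.0002,"ty":0.0001,"tz":0.0004,"ax":0,"ay":0,"az":5},{"fingers":0.02,"tx":0.0002,"ty":0.0001,"tz":0.0008,"ax":0,"ay":0,"az":10},{"fingers":0.02,"tx":0.0003,"ty":0.0001,"tz":0.0012,"ax":0,"ay":0,"az":15},{"fingers":0.02,"tx":0.0003,"ty":0.0001,"tz":0.0014,"ax":0,"ay":0,"az":20},{"fingers":0.02,"tx":0.0003,"ty":0.0001,"tz":0.0017,"ax":0,"ay":0,"az":25},{"fingers":0.02,"tx":0.0003,"ty":0.0001,"tz":0.0017,"ax":0,"ay":0,"az":25}]'
```

```text
t: 14.82
tool_pos: [478.5, 147.2, 118.2]
ee_rot: [-0.0, 0.239, 0.971, 0.0]
contact_force: [1.7, 4.2, -8.4]
opening: 29.5
grasp_force: 18.0
```

```bash
python3 -m pendant '[{"fingers":0.02,"tx":0.0002,"ty":0.0003,"tz":0.0004,"ax":0,"ay":0,"az":5},{"fingers":0.02,"tx":0.0002,"ty":0.0005,"tz":0.0007,"ax":0,"ay":0,"az":10},{"fingers":0.02,"tx":0.0002,"ty":0.0005,"tz":0.0009,"ax":0,"ay":0,"az":15},{"fingers":0.02,"tx":0.0002,"ty":0.0006,"tz":0.0009,"ax":0,"ay":0,"az":20},{"fingers":0.02,"tx":0.0002,"ty":0.0006,"tz":0.0009,"ax":0,"ay":0,"az":27},{"fingers":0.02,"tx":0.0002,"ty":0.0006,"tz":0.0009,"ax":0,"ay":0,"az":27}]'; python3 - <<'E'
from h import *
s=observe(); print(s['joints'].round(2),s['moment'].round(2))
E
```

```text
t: 15.58
tool_pos: [478.6, 147.5, 119.0]
ee_rot: [-0.0, 0.006, 1.0, 0.0]
contact_force: [1.9, 3.5, -7.8]
opening: 29.5
grasp_force: 18.0
[ 0.49  0.5  -1.13  2.04  0.56  0.96  0.62] [ 0.95 -0.51  0.09]
```

```bash
python3 -m pendant '[{"fingers":0.02,"tx":0,"ty":0.0002,"tz":-0.0007,"ax":0,"ay":0,"az":0},{"fingers":0.02,"tx":0,"ty":0.0002,"tz":-0.0014,"ax":0,"ay":0,"az":0},{"fingers":0.02,"tx":0,"ty":0.0002,"tz":-0.0014,"ax":0,"ay":0,"az":0}]'
```

```text
t: 15.95
tool_pos: [478.6, 147.5, 117.6]
ee_rot: [-0.0, 0.005, 1.0, -0.0]
contact_force: [0.3, 3.0, -8.6]
opening: 29.6
grasp_force: 18.0
```

```bash
python3 -m pendant '[{"fingers":0.02,"tx":0,"ty":0.0002,"tz":-0.0005,"ax":0,"ay":0,"az":0},{"fingers":0.02,"tx":0,"ty":0.0002,"tz":-0.0008,"ax":0,"ay":0,"az":0},{"fingers":0.02,"tx":0,"ty":0.0002,"tz":-0.0008,"ax":0,"ay":0,"az":0}]'
```

```text
t: 16.32
tool_pos: [478.7, 147.6, 116.9]
ee_rot: [-0.0, 0.004, 1.0, -0.0]
contact_force: [-0.1, 1.3, -4.8]
opening: 29.1
grasp_force: 18.0
```

```bash
python3 -m pendant '[{"fingers":0.04,"tx":0,"ty":0,"tz":0,"ax":0,"ay":0,"az":0},{"fingers":0.06,"tx":0,"ty":0,"tz":0,"ax":0,"ay":0,"az":0},{"fingers":0.06,"tx":0,"ty":0,"tz":0.0,"ax":0,"ay":0,"az":0},{"fingers":0.06,"tx":0,"ty":0,"tz":0.02,"ax":0,"ay":0,"az":0},{"fingers":0.06,"tx":0,"ty":0,"tz":0.05,"ax":0,"ay":0,"az":0},{"fingers":0.06,"tx":0,"ty":-0.04,"tz":0.07,"ax":0,"ay":0,"az":0},{"fingers":0.06,"tx":-0.0,"ty":-0.08,"tz":0.07,"ax":0,"ay":0,"az":-3},{"fingers":0.06,"tx":-0.0,"ty":-0.08,"tz":0.07,"ax":0,"ay":0,"az":-3}]'; python3 - <<'E'
from h import *
s=observe(); print(s['joints'].round(2),s['tool_pos'].round(1),s['ee_rot'].round(3))
c=camera_params('wrist');p,d=grab_frame('wrist'); cv2.imwrite('pics/w3.png',p[...,::-1]); P=cloud(c,d)
ct=camera_params('top');pt,dt=grab_frame('top'); Q=cloud(ct,dt); np.save('Pw3.npy',P)
for n,X in(('wrist',P),('top',Q)):
    k=(X[...,2]>112)&(X[...,2]<135)&(abs(X[...,0]-478)<16)&(abs(X[...,1]-147)<16)
    print(n,k.sum(),np.median(X[k],0) if k.any() else 0)
    k=(X[...,2]>76)&(X[...,2]<86)&(abs(X[...,0]-465)<60)&(abs(X[...,1]-28)<35)
    print(' bar',k.sum(),X[k].mean(0),X[k].min(0),X[k].max(0))
    if n=='wrist':
        v,u=np.nonzero(k); print(cv2.minAreaRect(X[k][:,:2].astype(np.float32)))
E
```

```text
t: 17.32
tool_pos: [478.9, 64.7, 186.8]
ee_rot: [0.0, 0.033, 0.999, -0.001]
contact_force: [-0.3, 0.5, 0.4]
opening: 59.8
grasp_force: 0.0
[ 0.73  0.35 -1.17  2.01  0.38  1.03  0.89] [478.9  64.7 186.8] [ 0.     0.033  0.999 -0.001]
wrist 1510 [474.7103332  145.42651392 124.59100833]
 bar 847 [466.96168841  28.20389987  80.45795679] [438.5757335   20.7606298   76.01082773] [497.95335243  34.26873483  82.74553587]
((468.2043151855469, 27.77029037475586), (10.303651809692383, 59.35647201538086), 86.08246612548828)
top 27 [465.16907159 155.19770597 124.08556072]
 bar 1 [439.46812306  34.02884518  79.44935034] [439.46812306  34.02884518  79.44935034] [439.46812306  34.02884518  79.44935034]
```

View pics/w3.png

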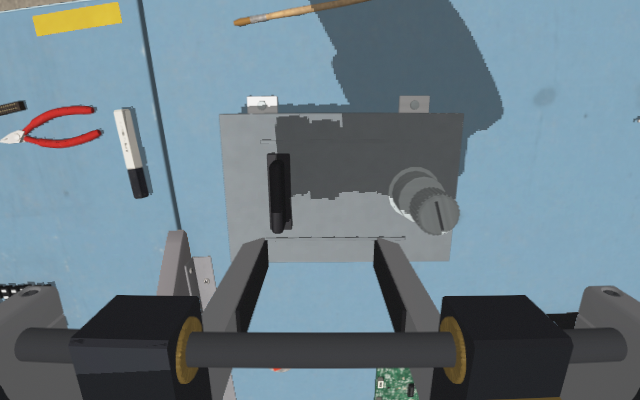

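```bash
python3 -m pendant '[{"fingers":0.05,"tx":-0.005,"ty":-0.018,"tz":-0.02,"ax":0,"ay":0,"az":0},{"fingers":0.04,"tx":-0.011,"ty":-0.037,"tz":-0.04,"ax":0,"ay":0,"az":0},{"fingers":0.04,"tx":-0.011,"ty":-0.037,"tz":-0.06,"ax":0,"ay":0,"az":0},{"fingers":0.04,"tx":-0.011,"ty":-0.037,"tz":-0.06,"ax":0,"ay":0,"az":0}]'; python3 - <<'E'
from h import *
s=observe(); print(s['joints'].round(3))
E
```

```text
t: 17.92
tool_pos: [467.0, 31.9, 126.1]
ee_rot: [-0.001, 0.029, 1.0, 0.0]
contact_force: [0.1, 0.3, 0.3]
opening: 40.4
grasp_force: 0.0
[ 0.737  0.406 -1.11   2.098  0.463  0.91   0.877]
```

```bash
python3 -m pendant '[{"fingers":0.04,"tx":0,"ty":0,"tz":-0.015,"ax":0,"ay":0,"az":0},{"fingers":0.04,"tx":0,"ty":0,"tz":-0.03,"ax":0,"ay":0,"az":0},{"fingers":0.04,"tx":0,"ty":0,"tz":-0.03,"ax":0,"ay":0,"az":0}]'; python3 - <<'E'
from h import *
s=observe(); print(s['joints'].round(3))
E
```

```text
t: 18.3
tool_pos: [467.1, 30.9, 95.8]
ee_rot: [-0.001, 0.03, 1.0, 0.0]
contact_force: [0.0, -1.4, 0.7]
opening: 40.3
grasp_force: 0.0
[ 0.69   0.451 -1.063  2.123  0.525  0.861  0.822]
```

```bash
python3 -m pendant '[{"fingers":0.04,"tx":0,"ty":-0.003,"tz":0,"ax":0,"ay":0,"az":0},{"fingers":0.04,"tx":0,"ty":-0.003,"tz":-0.012,"ax":0,"ay":0,"az":0},{"fingers":0.04,"tx":0,"ty":-0.003,"tz":-0.023,"ax":0,"ay":0,"az":0},{"fingers":0.04,"tx":0,"ty":-0.003,"tz":-0.023,"ax":0,"ay":0,"az":0},{"fingers":0.0,"tx":0,"ty":-0.003,"tz":-0.023,"ax":0,"ay":0,"az":0},{"fingers":0.0,"tx":0,"ty":-0.003,"tz":-0.023,"ax":0,"ay":0,"az":0},{"fingers":0.0,"tx":0,"ty":-0.003,"tz":-0.023,"ax":0,"ay":0,"az":0},{"fingers":0.0,"tx":0,"ty":-0.003,"tz":-0.023,"ax":0,"ay":0,"az":0}]' 10; python3 - <<'E'
from h import *
s=observe(); print(s['joints'].round(3))
E
```

```text
t: 19.3
tool_pos: [467.9, 27.7, 74.0]
ee_rot: [0.0, 0.03, 1.0, -0.0]
contact_force: [0.3, -0.8, 3.7]
opening: 9.9
grasp_force: 10.0
[ 0.661  0.483 -1.026  2.14   0.573  0.823  0.787]
```

```bash
python3 -m pendant '[{"fingers":0.0,"tx":0.0002,"ty":0.003,"tz":0,"ax":0,"ay":0,"az":0},{"fingers":0.0,"tx":0.0004,"ty":0.006,"tz":0,"ax":0,"ay":0,"az":0},{"fingers":0.0,"tx":0.0006,"ty":0.009,"tz":0,"ax":0,"ay":0,"az":0},{"fingers":0.0,"tx":0.0007,"ty":0.01,"tz":0,"ax":0,"ay":0,"az":0}]'
```

```text
t: 19.8
tool_pos: [468.5, 37.3, 74.0]
ee_rot: [-0.0, 0.03, 1.0, -0.0]
contact_force: [-1.2, -3.3, 7.2]
opening: 10.1
grasp_force: 10.0
```

Slides with about 3 N, so it is unlocked.

```bash
python3 -m pendant '[{"fingers":0.0,"tx":0.0004,"ty":0.006,"tz":0.0004,"ax":0,"ay":0,"az":0},{"fingers":0.0,"tx":0.0008,"ty":0.012,"tz":0.0004,"ax":0,"ay":0,"az":0},{"fingers":0.0,"tx":0.0012,"ty":0.018,"tz":0.0004,"ax":0,"ay":0,"az":0},{"fingers":0.0,"tx":0.0016,"ty":0.024,"tz":0.0004,"ax":0,"ay":0,"az":0},{"fingers":0.0,"tx":0.002,"ty":0.03,"tz":0.0004,"ax":0,"ay":0,"az":0},{"fingers":0.0,"tx":0.0024,"ty":0.036,"tz":0.0004,"ax":0,"ay":0,"az":0},{"fingers":0.0,"tx":0.0027,"ty":0.04,"tz":0.0004,"ax":0,"ay":0,"az":0}]'; python3 - <<'E'
from h import *
s=observe(); print(s['joints'].round(3))
E
```

```text
t: 20.68
tool_pos: [470.9, 78.1, 74.1]
ee_rot: [-0.0, 0.03, 1.0, -0.0]
contact_force: [1.6, -3.8, -10.3]
opening: 9.7
grasp_force: 10.0
[ 0.547  0.496 -1.021  2.121  0.58   0.835  0.681]
```

```bash
python3 -m pendant '[{"fingers":0.0,"tx":0.0004,"ty":0.006,"tz":-0.0003,"ax":0,"ay":0,"az":0},{"fingers":0.0,"tx":0.0008,"ty":0.012,"tz":-0.0003,"ax":0,"ay":0,"az":0},{"fingers":0.0,"tx":0.0012,"ty":0.018,"tz":-0.0003,"ax":0,"ay":0,"az":0},{"fingers":0.0,"tx":0.0016,"ty":0.023,"tz":-0.0003,"ax":0,"ay":0,"az":0},{"fingers":0.0,"tx":0.0018,"ty":0.026,"tz":-0.0003,"ax":0,"ay":0,"az":0},{"fingers":0.0,"tx":0.0019,"ty":0.028,"tz":-0.0003,"ax":0,"ay":0,"az":0},{"fingers":0.0,"tx":0.0019,"ty":0.028,"tz":-0.0003,"ax":0,"ay":0,"az":0}]'; python3 - <<'E'
from h import *
s=observe(); print(s['joints'].round(3))
E
```

```text
t: 21.55
tool_pos: [472.7, 106.4, 74.0]
ee_rot: [-0.0, 0.03, 1.0, 0.0]
contact_force: [-4.9, -0.4, 0.8]
opening: 10.4
grasp_force: 10.0
[ 0.484  0.507 -1.017  2.106  0.586  0.842  0.624]
```

```bash
python3 -m pendant '[{"fingers":0.0,"tx":-0.0003,"ty":0.0006,"tz":0,"ax":0,"ay":0,"az":0},{"fingers":0.0,"tx":-0.0003,"ty":0.0012,"tz":0,"ax":0,"ay":0,"az":0},{"fingers":0.0,"tx":-0.0003,"ty":0.0012,"tz":0,"ax":0,"ay":0,"az":0}]'
```

```text
t: 21.92
tool_pos: [472.7, 106.9, 74.1]
ee_rot: [-0.0, 0.03, 1.0, -0.0]
contact_force: [-3.0, -2.1, 1.9]
opening: 9.5
grasp_force: 10.0
```

Open the fingers evenly, rise clear and check.

```bash
python3 -m pendant '[{"fingers":0.02,"tx":0,"ty":0,"tz":0,"ax":0,"ay":0,"az":0},{"fingers":0.035,"tx":0,"ty":0,"tz":0,"ax":0,"ay":0,"az":0},{"fingers":0.035,"tx":0,"ty":0,"tz":0,"ax":0,"ay":0,"az":0},{"fingers":0.035,"tx":0,"ty":0,"tz":0.02,"ax":0,"ay":0,"az":0},{"fingers":0.035,"tx":0,"ty":0,"tz":0.05,"ax":0,"ay":0,"az":0},{"fingers":0.035,"tx":0,"ty":0,"tz":0.09,"ax":0,"ay":0,"az":0},{"fingers":0.035,"tx":0,"ty":0,"tz":0.13,"ax":0,"ay":0,"az":0},{"fingers":0.035,"tx":0,"ty":0,"tz":0.13,"ax":0,"ay":0,"az":0},{"fingers":0.035,"tx":0,"ty":0,"tz":0.13,"ax":0,"ay":0,"az":0}]'; python3 - <<'E'
from h import *
s=observe(); print(s['joints'].round(2),s['tool_pos'].round(1))
c=camera_params('wrist');X,d=grab_frame('wrist'); cv2.imwrite('pics/w4.png',X[...,::-1]); X=cloud(c,d)
k=(X[...,2]>120)&(X[...,2]<135)&(abs(X[...,0]-482)<25)&(abs(X[...,1]-226)<25)
print(k.sum(),np.median(X[k],0))
k=(X[...,2]>76)&(X[...,2]<86)&(abs(X[...,0]-472)<60)&(abs(X[...,1]-107)<20)
print(cv2.minAreaRect(X[k][:,:2].astype(np.float32)))
E
```

```text
t: 23.05
tool_pos: [472.6, 106.6, 203.6]
ee_rot: [0.0, 0.03, 1.0, -0.0]
contact_force: [0.2, -0.1, -0.8]
opening: 35.1
grasp_force: 0.0
[ 0.65  0.31 -1.16  1.99  0.33  1.05  0.85] [472.6 106.6 203.6]
1220 [479.59872173 224.87167091 124.64635304]
((472.7667236328125, 106.84252166748047), (9.041491508483887, 58.92422103881836), 86.31129455566406)
```

View pics/w4.png

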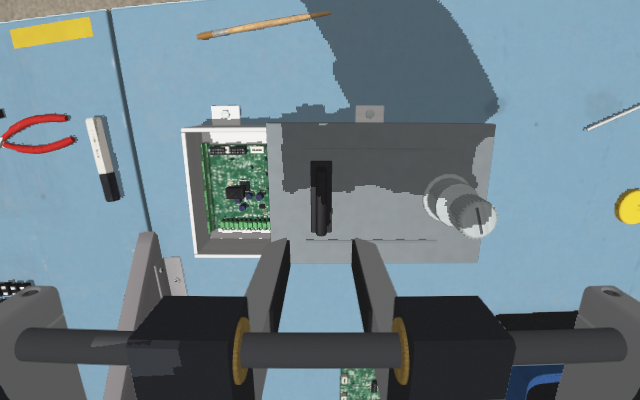

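The picture shows the cover open: the bar (320,198) moved 79 mm, and the knob (478,220) is still up with its top at 124.6 mm. The loose things have not moved and nothing touches the gripper.

```bash
python3 -c "
from cell import *
print(close_job())"
```

```text
the job is handed in; nothing more can be done
None
```

The thumbscrew is fully out and stays up by itself (about 15 mm lift), the cover is open about 79 mm of its 80 mm, the loose things in view look undisturbed, and the job was handed in at about 23 s; the hand-in gave no verdict.

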